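# Tip two parts crates and bring the stamped one over the dispatch line

### The job

Using only the fingertips, without pinching or lifting, tip both parts crates over towards the robot so that they lie on their sides and their undersides can be seen. When both are down, push the one with the stamp underneath, still lying on its side, towards the robot until both its underside and its open mouth are past the white dispatch line. Leave the other crate lying where it fell, and do not disturb the other things on the bench.

Things in the scene. Friction and masses are not known exactly. Their poses are not given: they have to be found in the camera images.
- crate_one: one of two like empty slatted plywood crates, open on top: 70 deep (its x), 150 wide (its y), 130 tall (its z), walls 6 thick, 0.2 to 0.4 kg. Starts upright, a wide side facing away from the robot (its +x) within 13 degrees. Origin: centre of the underside. It tips about its near lower edge; on its side it is 70 high, underside upright and facing away from the robot. Stamped and plain swap places
- crate_one_mouth (a point): centre of this crate's open mouth, 130 from its origin along its z. Pulled towards the robot about 30 below the far wall's rim, the crate tips, hardly sliding, and past about 30 degrees (60 to 110 of travel, rising 15 to 40) falls by itself onto its near side, mouth to the robot. Bench free for 80 behind a crate and 150 before it
- crate_two: one of two like empty slatted plywood crates, open on top: 70 deep (its x), 150 wide (its y), 130 tall (its z), walls 6 thick, 0.2 to 0.4 kg. Starts upright, a wide side facing away from the robot (its +x) within 13 degrees. Origin: centre of the underside. It tips about its near lower edge; on its side it is 70 high, underside upright and facing away from the robot. Stamped and plain swap places
- crate_two_mouth (a point): centre of this crate's open mouth, 130 from its origin along its z. Pulled towards the robot about 30 below the far wall's rim, the crate tips, hardly sliding, and past about 30 degrees (60 to 110 of travel, rising 15 to 40) falls by itself onto its near side, mouth to the robot. Bench free for 80 behind a crate and 150 before it
- stamp (a point): the stamp: an inked black ring, 56 across, with a bar 12 by 110 through it, on the underside of one crate; this point lies at the centre of that crate's underside
- dispatch_line: the dispatch line: a straight strip of white tape flat on the bench, 20 wide (its x) and 800 long (its y), between the crates and the robot. Origin: middle of the strip; x points away from the robot, across the strip. Past the line: on the robot's side of its centre line (negative x)
- jar: small glass jar with a steel lid, 48 across, 70 tall, standing between the two crates; a bystander, origin under its middle
- glue: white bottle, 52 across, 115 tall, standing between the two crates, behind the jar; a bystander, origin under its middle
- mug: white mug, 80 across, 90 tall, to the left of the crates; a bystander, origin under its middle
- can: bare steel can, 66 across, 110 tall, to the left of the crates; a bystander, origin under its middle
- wrench: steel wrench lying flat, to the right; a bystander, origin under its middle
- hammer: hammer lying flat, to the right; a bystander, origin under its middle
- tape: roll of tape lying flat, 90 outside, 25 tall, at the front left; a bystander, origin under its middle
Mind the look-alikes: they are no part of the job. Leave any orange look-alike of the crate_one alone. Leave any pink or red look-alike of the crate_two alone.

How it is judged:
By the outcome, as a careful person would: the job done as asked, in the order asked, and still so for the second after the job is handed in, with the robot touching nothing.
It also fails if it takes over 51 s, if anything falls off the work surface, if the arm or the gripper's body presses on something with over 40 N, if the wrist force passes 120 N, or if a joint passes its speed limit or range.

### The arm

A 6-joint arm with a two-finger parallel gripper is mounted at the origin on the work surface. World frame = base frame: x ahead of the robot, y to its left, z up, the work surface at z = 0. Lengths are in m, angles in rad, forces in N, time in s.
With the tool pointing down it reaches from about 0.35 to 0.775 m from the base axis. Payload 5.5 kg.
Tool frame: the origin (TCP) lies between the finger pads; the fingertips stand 22 mm ahead of it and the grasp point (between the pads) lies 3 mm ahead of it (env.finger_overhang is the distance from the TCP to the fingertips, in m); y points along the fingers, x is the direction in which the jaws open and shut, and the axes are right-handed (so a half turn about y gives the same grasp; the last joint's range is limited). The gripper opens to 85 mm and grips with 20 to 120 N. Pads are 22 mm wide; open, the fingers measure 114 mm over their backs; the gripper's body (76 mm by 85 mm) begins 54 mm behind the grasp point. The pads swing forward as they close: fully open they stand 13 mm farther back than shut.
Start: joints at [1.207, 0.313, 0.046, 1.304, 0, 1.431], TCP at [0.128, 0.561, 0.253] pointing down, gripper open.
Joint ranges: [-2.76, 2.76], [-0.86, 1.69], [-1.03, 1.26], [-2.2, 2.34], [-1.47, 1.5], [-3.14, 3.14]. Speed limits (rad/s): [2.57, 2.57, 3.14, 3.14, 3.14, 3.14].

### API

Orientations are given as a unit quaternion [w, x, y, z].
In Python, from workcell import monitor, cams, job, env gives the robot as it stands.
- The arm moves only by the tool drive_tool, never from a script. Its argument "plan" is text: rows parted by semicolons, each of 7 numbers parted by spaces: the opening, from -1 (shut) to 1 (fully open), then the shift along the tool's x, y, z in mm, then the turn, a rotation vector about the tool's x, y, z in degrees. In form: gripper x y z rx ry rz; .... A call has 1 to 8 rows; each row shifts and turns the pose as measured when the row begins, along the tool's axes as they then stand; what a row does not reach is not made up. A row lasts 1/8 s, in which the tool goes at most 62.5 mm and 10.7 degrees, less where a joint would pass 70% of its speed; a pose out of reach is approached as far as the arm can. A call is refused whole if a number of a shift passes 62.5 or a number of a turn 10.7, either way. A call with a gripper value outside its range is refused whole. The fingers move at their own pace and stop on an object; "grip_force" is the grip in N (left out, the last holds). Time passes only in rows, so rows that do not move let the fingers close. It gives the time, the measured TCP pose, the force and the opening at its end, in the units of the state.
- monitor.get_state(): the state, without advancing time (a new reading comes with each control period).
- cams.read_camera(name): name is "side" or "top" or "wrist"; returns (picture, depth): 480x640x3 uint8, red, green, blue; 480x640 float32, m along the optical axis (not along the pixel's ray), 0 where there is no reading.
- cams.calibration(name): a dict with "fx", "fy", "cx", "cy" (pixels), "R" (3x3) and "t" (3): a world point X has camera coordinates R X + t. Camera axes: x right, y down, z forward; pixel columns grow to the right and rows downward; lengths in m; the calibration is good to about 2 mm. A picture is of the moment at which its call begins: read the wrist's pose just before it. calibration takes no time and is no camera call; for the wrist camera it gives the pose at the moment of the call.
- job.hand_in(): hands the job in, once; it reports no verdict.
The state is a dict: "clock": time; "joint_pos": joint angles; "qvel": joint speeds; "tau": joint torques, N m; "tcp_pos": TCP position; "orientation": TCP orientation; "wrist_force": force on the tool from outside, world axes, zero at the start; "ft_torque": the same for the moment, N m; "finger_gap": finger opening in m.
Only numpy, scipy, OpenCV 4.12 (cv2) and the standard library are available. Lean on these libraries where they do the work, as an engineer would, in place of code of your own. Each camera call takes 0.05 s, during which the arm holds its last target.

## Working session

There is one attempt and no reset: what is moved stays moved. The work goes in short steps, Python scripts to look and compute and a tool call to move; the robot and the scene stay as the last step left them, time stands still between calls to the robot, and variables do not carry over. Pictures are saved under pics/ and viewed, and the job is handed in when it is done.

Besides the shell and the picture viewer there is one more tool, called after "Request:" by a JSON object that holds its "name" and its "arguments", one argument or row to a line. drive_tool: Moves the arm, as the interface text tells. Its arguments: {"type":"object","properties":{"plan":{"type":"string"},"grip_force":{"type":"number"}},"required":["plan"]}

```bash
mkdir -p pics; ls
cat > h.py <<'E'
import numpy as np, cv2
from workcell import monitor, cams, job, env
def snap(n,f):
    im,d=cams.read_camera(n); cv2.imwrite('pics/'+f+'.png',im[:,:,::-1]); np.save('pics/'+f+'.npy',d); return im,d
def w(n,d,u,v):
    c=cams.calibration(n); z=d[int(v),int(u)]
    return np.array(c['R']).T@(np.array([(u-c['cx'])/c['fx']*z,(v-c['cy'])/c['fy']*z,z])-np.array(c['t']))
E
python3 - <<'E'
from h import *
print(monitor.get_state())
snap('top','t0'); snap('side','s0')
for n in('top','side'):print(cams.calibration(n))
E
```

```text
pics
{'clock': 0.0, 'joint_pos': array([ 1.20740287e+00,  3.13982054e-01,  4.49980083e-02,  1.30360488e+00,
       -1.99994741e-06,  1.43120855e+00]), 'qvel': array([-0.00154359,  0.00070432,  0.00189421, -0.00160858,  0.00038316,
       -0.00046524]), 'tau': array([-5.07742407e-04, -4.80627036e+01,  2.98532599e+01,  1.92751276e-02,
       -3.69056179e-04,  4.68799101e-06]), 'tcp_pos': array([0.1274529 , 0.56022002, 0.25242706]), 'orientation': array([-0.55238406,  0.55303034,  0.44049259, -0.44158302]), 'wrist_force': array([-0.13217287,  0.48451505, -0.70100377]), 'ft_torque': array([-0.02452308,  0.03432268,  0.01721233]), 'finger_gap': 0.08514170649570621}
{'fx': 596.9615572088837, 'fy': 596.9615572088837, 'cx': 325.10389506477765, 'cy': 230.23625218018017, 'R': array([[-0.02914395, -0.99957391,  0.0016212 ],
       [-0.98921752,  0.02860904, -0.14363228],
       [ 0.1435247 , -0.00578973, -0.9896298 ]]), 't': array([0.00196705, 0.55952737, 1.39133274])}
{'fx': 475.655992236649, 'fy': 475.655992236649, 'cx': 317.80352075936975, 'cy': 237.05900132667918, 'R': array([[ 0.82940133, -0.55851139,  0.01258835],
       [-0.30193567, -0.46711198, -0.83104828],
       [ 0.4700301 ,  0.68547168, -0.55605781]]), 't': array([-0.46201055,  0.26392238,  0.94029653])}
```

View pics/t0.png

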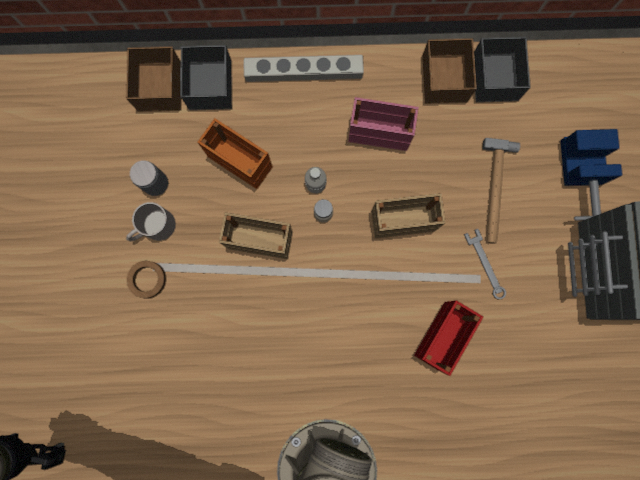

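View pics/s0.png

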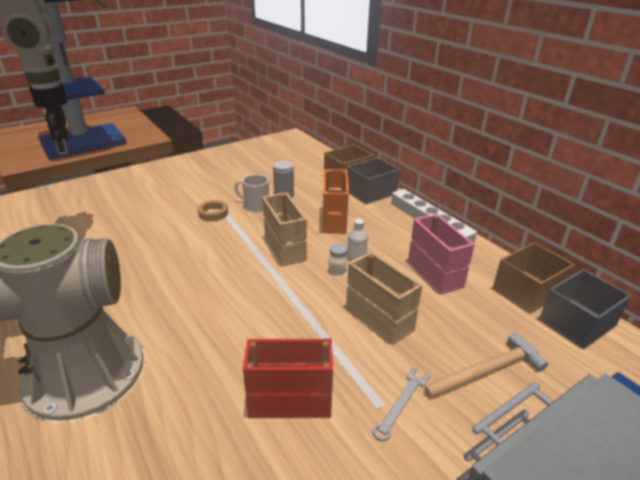

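The two plywood crates are at about (257,237) and (408,215) in the top view. An orange and a pink look-alike stand behind them and a red one in front right. The jar is at (323,210), the glue at (315,178), and the line runs from (160,268) to (480,279). Next I'll enlarge the crates.

Run:
```python
from h import *
im=cv2.imread('pics/t0.png'); 
a=cv2.resize(im[190:270,205:305],None,fx=5,fy=5,interpolation=cv2.INTER_CUBIC)
b=cv2.resize(im[180:260,355:455],None,fx=5,fy=5,interpolation=cv2.INTER_CUBIC)
c=np.vstack([a,b])
c=cv2.resize(c,None,fx=.75,fy=.75)
cv2.imwrite('pics/c0.png',np.hstack([cv2.resize(a,(400,320)),cv2.resize(b,(400,320))]))
```

```text
(no output)
```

View pics/c0.png

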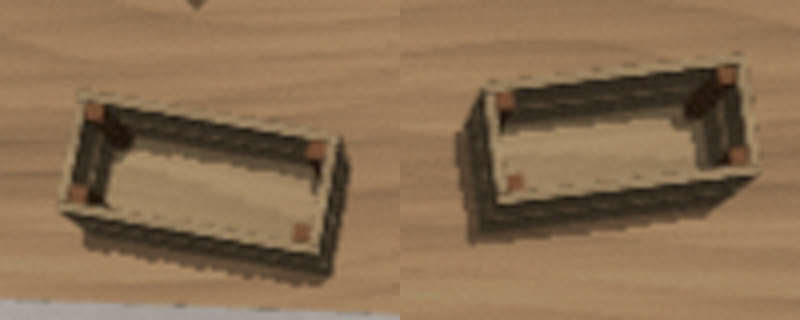

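```bash
cat >> h.py <<'E'
def pl(n,u,v,h):
    c=cams.calibration(n); R=np.array(c['R']);o=-R.T@np.array(c['t'])
    r=R.T@np.array([(u-c['cx'])/c['fx'],(v-c['cy'])/c['fy'],1]); return o+r*(h-o[2])/r[2]
E
python3 - <<'E'
from h import *
d=np.load('pics/t0.npy')
for nm,q in dict(L=[(225.75,213.75),(290.5,225.5),(220,242.5),(285.5,253.75)],R=[(376.25,202.5),(440.5,195),(379.25,230.5),(444.25,223)]).items():
    P=np.array([pl('top',u,v,.13) for u,v in q]);print(nm,P.round(3).tolist(),P.mean(0).round(3))
    e=P[1]-P[0];print(np.linalg.norm(e),np.linalg.norm(P[2]-P[0]),'yaw deg',np.degrees(np.arctan2(e[0],-e[1])), np.degrees(np.arctan2(*( (P[0]-P[2])[[1,0]]))))
for p in[(160,268),(480,279),(320,273)]:print('line',pl('top',*p,0).round(3))
for n,p,h in[('jar',(323,208),.07),('glue',(315,173),.115),('mug',(150,218),.09),('orange',(235,152),.13),('pink',(383,117),.13),('red',(449,335),.13),('rednear',(480,318),.13),('redtop',(457,302),.13),('orangeR',(257,187),.13),('orR2',(270,163),.13),('orL',(200,147),.13)]:
    print(n,pl('top',*p,h).round(3), w('top',d,*p).round(3))
print(w('top',d,258,237),w('top',d,408,215))
E
```

```text
L [[0.59, 0.209, 0.13], [0.559, 0.064, 0.13], [0.525, 0.222, 0.13], [0.496, 0.076, 0.13]] [0.543 0.143 0.13 ]
0.1486569515516022 0.06629298153169211 yaw deg -12.044239253083473 -11.494661013416398
R [[0.606, -0.131, 0.13], [0.619, -0.278, 0.13], [0.542, -0.135, 0.13], [0.555, -0.282, 0.13]] [ 0.581 -0.207  0.13 ]
0.14690315617173658 0.06427730860373389 yaw deg 5.109323196290189 3.6446835134701603
line [0.484 0.391 0.   ]
line [ 0.434 -0.389  0.   ]
line [0.46  0.001 0.   ]
jar [ 0.608 -0.011  0.07 ] [ 0.609 -0.011  0.068]
glue [0.682 0.006 0.115] [0.682 0.006 0.115]
mug [0.593 0.391 0.09 ] [0.607 0.416 0.005]
orange [0.733 0.187 0.13 ] [0.769 0.206 0.004]
pink [ 0.807 -0.155  0.13 ] [ 0.835 -0.165  0.047]
red [ 0.307 -0.278  0.13 ] [ 0.302 -0.303  0.011]
rednear [ 0.341 -0.349  0.13 ] [ 0.341 -0.348  0.133]
redtop [ 0.378 -0.3    0.13 ] [ 0.378 -0.3    0.131]
orangeR [0.65  0.138 0.13 ] [0.676 0.151 0.013]
orR2 [0.705 0.108 0.13 ] [0.726 0.114 0.051]
orL [0.747 0.267 0.13 ] [0.785 0.293 0.003]
[0.5528809  0.15091316 0.00205404] [ 0.59591858 -0.21953397  0.00876309]
```

```bash
cat >> h.py <<'E'
from scipy.spatial.transform import Rotation as Ro
def rem(p,yaw,pitch=0):
    # desired: tool z down (tilted), tool x axis (jaw) along world +-y rotated by yaw(deg)
    s=monitor.get_state(); q=s['orientation']; R=Ro.from_quat([q[1],q[2],q[3],q[0]]).as_matrix(); best=None
    for sg in(1,-1):
        c,sn=np.cos(np.radians(yaw)),np.sin(np.radians(yaw))
        x=sg*np.array([-sn,c,0]);f=np.array([c,sn,0])
        z=-np.array([0,0,1])*np.cos(np.radians(pitch))-f*np.sin(np.radians(pitch))
        D=np.stack([x,np.cross(z,x),z],1); rv=np.degrees(Ro.from_matrix(R.T@D).as_rotvec())
        if best is None or np.linalg.norm(rv)<np.linalg.norm(best[0]): best=(rv,D,sg)
    d=(np.array(p)-s['tcp_pos'])*1e3
    print('t',round(s['clock'],2),'tcp',s['tcp_pos'].round(4),'F',s['wrist_force'].round(1),'gap',round(s['finger_gap'],3),'j',s['joint_pos'].round(2))
    print('shift in tool mm',(R.T@d).round(1),'| in target-orient axes',(best[1].T@d).round(1),'rot deg',best[0].round(1),'sg',best[2])
    print('R tool cols\n',R.round(3))
E
python3 - <<'E'
from h import *
print(env.finger_overhang)
c=cams.calibration('wrist');s=monitor.get_state();q=s['orientation'];R=Ro.from_quat([q[1],q[2],q[3],q[0]]).as_matrix()
Rc=np.array(c['R']);o=-Rc.T@np.array(c['t'])
print('cam in tool',R.T@(o-s['tcp_pos']),'axis in tool',R.T@Rc[2], 'cam right in tool',R.T@Rc[0],c['fx'],c['fy'])
rem([.625,.126,.22],-12)
for p in[(415,360),(449,375)]:print(pl('top',*p,.13))
E
```

```text
0.022
cam in tool [ 0.0007563  -0.12126752  0.07797606] axis in tool [-1.55998803e-04  9.53416089e-01 -3.01658310e-01] cam right in tool [9.99999908e-01 2.69442101e-04 3.34456710e-04] 410.082940169078 410.082940169078
t 0.1 tcp [0.1275 0.5603 0.2525] F [ 0.5 -0.5 -0.4] gap 0.086 j [ 1.21  0.31  0.05  1.3  -0.    1.43]
shift in tool mm [-313.    32.9 -581.5] | in target-orient axes [-321.3  576.9   32.5] rot deg [-90.   -0.6  -0.7] sg 1
R tool cols
 [[ 0.222 -0.001 -0.975]
 [ 0.975 -0.002  0.222]
 [-0.002 -1.     0.   ]]
[ 0.25516334 -0.20118111  0.13      ]
[ 0.22113719 -0.27336165  0.13      ]
```

```bash
cat >> h.py <<'E'
def des(yaw,sg,pitch=0):
    # yaw: crate yaw; sg=+1: jaw x toward +y (camera on robot side); -1: flipped (camera on far side). pitch>0: fingers point toward robot
    c,sn=np.cos(np.radians(yaw)),np.sin(np.radians(yaw)); x=sg*np.array([-sn,c,0]);f=np.array([c,sn,0])
    y=-np.array([0,0,1])*np.cos(np.radians(pitch))-f*np.sin(np.radians(pitch))
    return np.stack([x,y,np.cross(x,y)],1)
def cur():
    s=monitor.get_state();q=s['orientation'];return s,Ro.from_quat([q[1],q[2],q[3],q[0]]).as_matrix()
def plan(p,yaw,sg,n,pitch=0,longway=None,pr=True):
    s,R=cur();D=des(yaw,sg,pitch);p0=s['tcp_pos'];d=(np.array(p)-p0)*1e3
    rv=Ro.from_matrix(R.T@D).as_rotvec()
    if longway is not None and np.sign(rv[1])!=longway and np.linalg.norm(rv)>2: rv=rv*(1-2*np.pi/np.linalg.norm(rv))
    print('t',round(s['clock'],2),'tcp',p0.round(4),'F',s['wrist_force'].round(1),'j',s['joint_pos'].round(2),'rot',np.degrees(rv).round(1),'dist',np.linalg.norm(d).round())
    rows=[]
    for i in range(n):
        Ri=R@Ro.from_rotvec(rv*i/n).as_matrix(); rows.append(np.r_[Ri.T@d/n,np.degrees(rv)/n])
    if pr: print('; '.join('1 '+' '.join(f'{v:.0f}' if k<3 else f'{v:.1f}' for k,v in enumerate(r)) for r in rows[:8]))
E
python3 - <<'E'
from h import *
plan([.607,.129,.20],-12,-1,18,longway=-1)
E
```

```text
t 0.1 tcp [0.1275 0.5603 0.2525] F [ 0.5 -0.5 -0.4] j [ 1.21  0.31  0.05  1.3  -0.    1.43] rot [-1.000e-01 -1.808e+02  0.000e+00] dist 647.0
1 -17 3 -31 -0.0 -10.0 0.0; 1 -23 3 -28 -0.0 -10.0 0.0; 1 -27 3 -23 -0.0 -10.0 0.0; 1 -31 3 -18 -0.0 -10.0 0.0; 1 -34 3 -13 -0.0 -10.0 0.0; 1 -35 3 -7 -0.0 -10.0 0.0; 1 -36 3 -0 -0.0 -10.0 0.0; 1 -35 3 6 -0.0 -10.0 0.0
```

Request:
{"name": "drive_tool", "arguments": {
  "plan": "1 -17 2 -31 0 -10 0; 1 -23 2 -28 0 -10 0; 1 -27 2 -23 0 -10 0; 1 -31 2 -18 0 -10 0; 1 -34 2 -13 0 -10 0; 1 -35 2 -7 0 -10 0; 1 -36 2 0 0 -10 0; 1 -35 2 6 0 -10 0"
}}

```text
clock: 1.1
tcp_pos: [0.3467, 0.3666, 0.2324]
orientation: [0.123, -0.121, -0.694, 0.699]
wrist_force: [0.1, 0.5, 0.4]
finger_gap: 0.0851
```

Run:
```python
from h import *
plan([.607,.129,.20],-12,-1,10,longway=-1)
```

```text
t 1.1 tcp [0.3467 0.3666 0.2324] F [0.1 0.5 0.4] j [ 0.66  0.19 -0.17  1.22 -0.   -0.57] rot [ -0.2 -97.9   0.5] dist 354.0
1 -33 3 13 -0.0 -9.8 0.0; 1 -30 3 19 -0.0 -9.8 0.0; 1 -26 3 24 -0.0 -9.8 0.0; 1 -22 3 28 -0.0 -9.8 0.0; 1 -17 3 31 -0.0 -9.8 0.0; 1 -11 3 33 -0.0 -9.8 0.0; 1 -5 3 35 -0.0 -9.8 0.0; 1 1 3 35 -0.0 -9.8 0.0
```

Request:
{"name": "drive_tool", "arguments": {
  "plan": "1 -33 2 13 0 -10 0; 1 -30 2 19 0 -10 0; 1 -26 2 24 0 -10 0; 1 -22 2 28 0 -10 0; 1 -17 2 31 0 -10 0; 1 -11 2 33 0 -10 0; 1 -5 2 35 0 -10 0; 1 1 2 35 0 -10 0"
}}

```text
clock: 2.1
tcp_pos: [0.5658, 0.1751, 0.2122]
orientation: [-0.364, 0.374, -0.603, 0.604]
wrist_force: [0.7, 0.6, 0.0]
finger_gap: 0.0855
```

Run:
```python
from h import *
plan([.609,.129,.20],-12,-1,2,longway=-1)
```

```text
t 2.1 tcp [0.5658 0.1751 0.2122] F [0.7 0.6 0. ] j [ 0.17  0.37  0.03  1.24 -0.01 -2.5 ] rot [  0.4 -15.2   0.7] dist 64.0
1 11 6 30 0.2 -7.6 0.3; 1 14 6 28 0.2 -7.6 0.3
```

Request:
{"name": "drive_tool", "arguments": {
  "plan": "1 11 3 30 0 -7.6 0; 1 14 3 29 0 -7.6 0; 1 0 0 0 0 0 0"
}}

```text
clock: 2.48
tcp_pos: [0.6123, 0.1251, 0.2034]
orientation: [0.441, -0.453, 0.549, -0.547]
wrist_force: [-0.2, -0.3, -0.4]
finger_gap: 0.0854
```

Run:
```python
from h import *
plan([.609,.129,.107],-12,-1,4)
snap('wrist','w1')
```

```text
t 2.48 tcp [0.6123 0.1251 0.2034] F [-0.2 -0.3 -0.4] j [ 0.08  0.44  0.11  1.26 -0.01 -2.86] rot [0.7 0.4 0.7] dist 96.0
1 -1 24 -1 0.2 0.1 0.2; 1 -1 24 -1 0.2 0.1 0.2; 1 -1 24 -1 0.2 0.1 0.2; 1 -1 24 -1 0.2 0.1 0.2
```

View pics/w1.png

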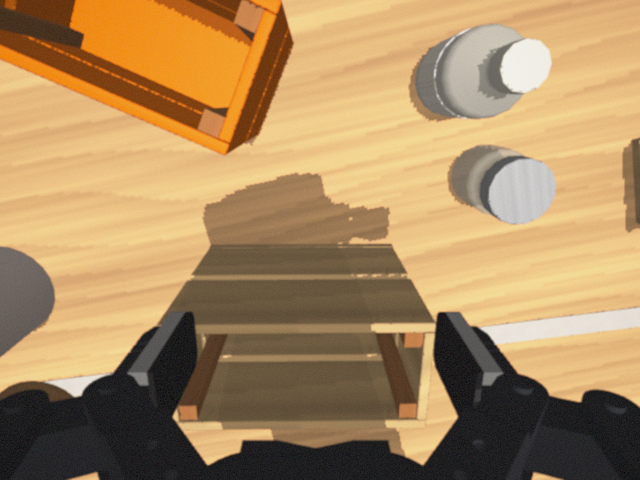

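Run:
```python
from h import *
d=np.load('pics/w1.npy')
for p in[(200,329),(312,329),(425,329),(312,325),(312,290),(312,255),(175,325),(180,318),(312,335),(450,320)]:print(p,w('wrist',d,*p).round(4))
```

```text
(200, 329) [0.586  0.1943 0.1287]
(312, 329) [0.5744 0.135  0.1303]
(425, 329) [0.5621 0.0755 0.1308]
(312, 325) [0.5771 0.1344 0.1309]
(312, 290) [0.5771 0.1342 0.0882]
(312, 255) [0.5776 0.1338 0.0277]
(175, 325) [0.631  0.1681 0.2085]
(180, 318) [0.6302 0.1685 0.2027]
(312, 335) [0.5143 0.147  0.0374]
(450, 320) [0.6129 0.0814 0.2058]
```

Request:
{"name": "drive_tool", "arguments": {
  "plan": "1 0 24 0 0 0 0; 1 0 24 0 0 0 0; 1 0 24 0 0 0 0; 1 0 24 0 0 0 0; 1 0 0 -10 0 0 0; 1 0 0 -8 0 0 0; 1 0 0 -6 0 0 0"
}}

```text
clock: 3.4
tcp_pos: [0.5825, 0.1354, 0.1089]
orientation: [0.442, -0.452, 0.549, -0.547]
wrist_force: [2.3, -1.4, 1.5]
finger_gap: 0.0853
```

Run:
```python
from h import *
plan([.609,.129,.107],-12,-1,4,pr=False)
snap('wrist','w2')
```

```text
t 3.4 tcp [0.5825 0.1354 0.1089] F [ 2.3 -1.4  1.5] j [ 0.1   0.45 -0.12  1.02 -0.01 -2.84] rot [0.6 0.4 0.6] dist 27.0
```

View pics/w2.png

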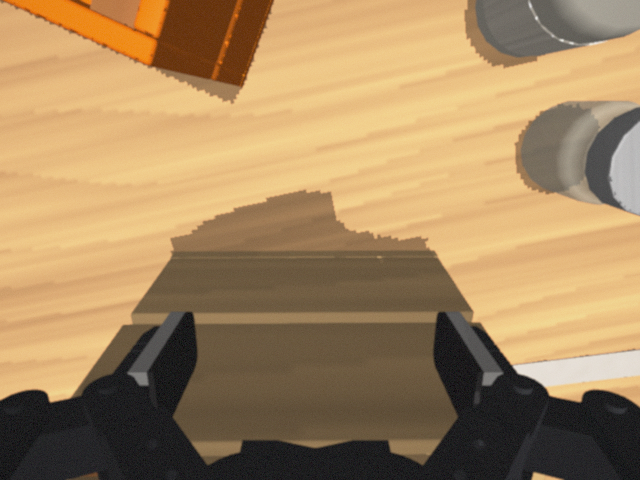

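Request:
{"name": "drive_tool", "arguments": {
  "plan": "1 0 -4 -9 0 0 0; 1 0 -5 -9 0 0 0; 1 0 -4 -10 0 0 0; 1 0 -3 -10 0 0 0; 1 0 -2 -10 0 0 0; 1 0 -2 -10 0 0 0"
}}

```text
clock: 4.2
tcp_pos: [0.5207, 0.1485, 0.132]
orientation: [0.442, -0.452, 0.549, -0.547]
wrist_force: [0.6, -0.7, -0.7]
finger_gap: 0.0851
```

Run:
```python
from h import *
plan([.609,.129,.107],-12,-1,4,pr=False)
snap('side','s3')
```

```text
t 4.2 tcp [0.5207 0.1485 0.132 ] F [ 0.6 -0.7 -0.7] j [ 0.13  0.33 -0.24  1.02 -0.   -2.81] rot [0.7 0.4 0.5] dist 94.0
```

View pics/s3.png

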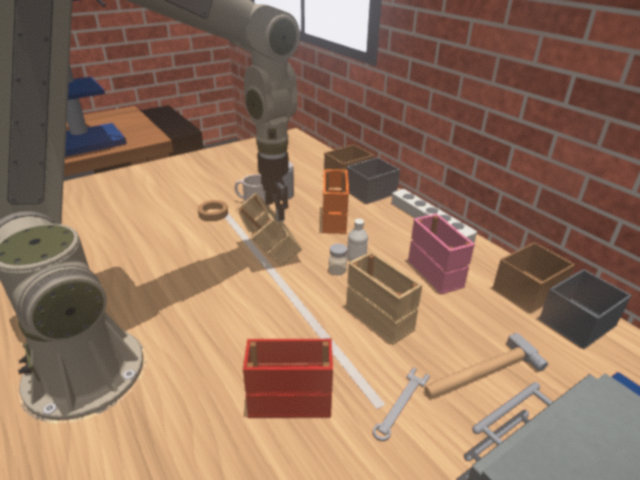

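The crate is tilted about 30° with almost no force on it. I'll push on until it falls.

Request:
{"name": "drive_tool", "arguments": {
  "plan": "1 0 -1 -10 0 0 0; 1 0 0 -10 0 0 0; 1 0 -4 0 0 0 0; 1 0 -12 6 0 0 0; 1 0 -15 12 0 0 0; 1 0 -15 20 0 0 0; 1 0 -20 25 0 0 0; 1 0 -20 25 0 0 0"
}}

```text
clock: 5.25
tcp_pos: [0.5891, 0.1353, 0.2234]
orientation: [0.442, -0.452, 0.549, -0.547]
wrist_force: [0.5, -0.1, -0.1]
finger_gap: 0.0853
```

Run:
```python
from h import *
plan([.609,.129,.107],-12,-1,4,pr=False)
snap('wrist','w4')
```

```text
t 5.25 tcp [0.5891 0.1353 0.2234] F [ 0.5 -0.1 -0.1] j [ 0.1   0.39  0.09  1.28 -0.01 -2.84] rot [0.7 0.4 0.5] dist 118.0
```

View pics/w4.png

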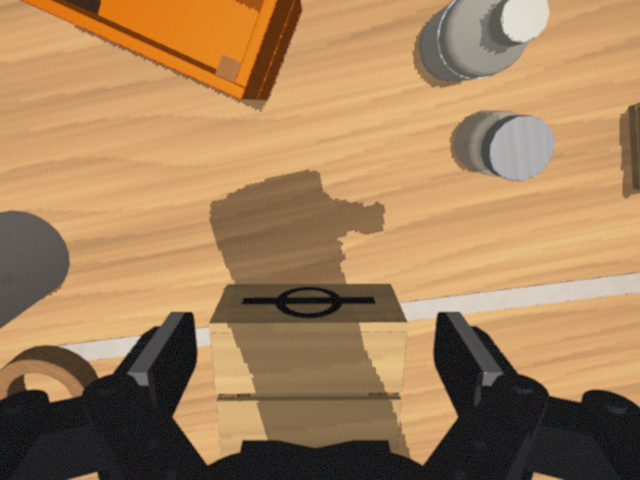

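The left crate lies on its side and the stamp, a ring with a bar, is visible at (309,300). So the left crate is the one to push later. Next is the right crate.

Run:
```python
from h import *
plan([.652,-.201,.21],4.5,1,17,longway=1)
```

```text
t 5.3 tcp [0.5935 0.1345 0.2261] F [4.8 0.2 1.9] j [ 0.09  0.39  0.09  1.28 -0.01 -2.84] rot [ -0.6 163.9   0.5] dist 341.0
1 19 1 7 -0.0 9.6 0.0; 1 17 1 10 -0.0 9.6 0.0; 1 15 1 13 -0.0 9.6 0.0; 1 13 1 15 -0.0 9.6 0.0; 1 10 1 17 -0.0 9.6 0.0; 1 7 1 19 -0.0 9.6 0.0; 1 4 1 20 -0.0 9.6 0.0; 1 0 1 20 -0.0 9.6 0.0
```

Request:
{"name": "drive_tool", "arguments": {
  "plan": "1 19 1 7 0 9.6 0; 1 17 1 10 0 9.6 0; 1 15 1 13 0 9.6 0; 1 13 1 15 0 9.6 0; 1 10 1 17 0 9.6 0; 1 7 1 19 0 9.6 0; 1 4 1 20 0 9.6 0; 1 0 1 20 0 9.6 0"
}}

```text
clock: 6.3
tcp_pos: [0.6233, -0.0293, 0.2235]
orientation: [0.005, -0.007, -0.705, 0.709]
wrist_force: [0.2, -0.1, 0.5]
finger_gap: 0.0857
```

Run:
```python
from h import *
plan([.652,-.201,.21],4.5,1,9,longway=1)
```

```text
t 6.3 tcp [ 0.6233 -0.0293  0.2235] F [ 0.2 -0.1  0.5] j [-0.17  0.42  0.12  1.27 -0.01 -1.73] rot [-0.2 84.5 -0.4] dist 175.0
1 -4 2 19 -0.0 9.4 -0.0; 1 -7 2 18 -0.0 9.4 -0.0; 1 -9 2 17 -0.0 9.4 -0.0; 1 -12 2 15 -0.0 9.4 -0.0; 1 -14 2 13 -0.0 9.4 -0.0; 1 -16 2 10 -0.0 9.4 -0.0; 1 -18 2 8 -0.0 9.4 -0.0; 1 -19 2 5 -0.0 9.4 -0.0
```

Request:
{"name": "drive_tool", "arguments": {
  "plan": "1 -4 1 20 0 10.5 0; 1 -7 1 19 0 10.5 0; 1 -10 1 18 0 10.5 0; 1 -13 1 16 0 10.5 0; 1 -15 1 14 0 10.5 0; 1 -18 1 10 0 10.5 0; 1 -20 1 8 0 10.5 0; 1 -21 1 4 0 10.5 0"
}}

```text
clock: 7.3
tcp_pos: [0.6432, -0.2023, 0.2197]
orientation: [0.483, -0.49, -0.513, 0.513]
wrist_force: [-0.1, 0.2, 0.6]
finger_gap: 0.0858
```

Run:
```python
from h import *
plan([.652,-.201,.109],4.5,1,5)
snap('wrist','w5')
```

```text
t 7.3 tcp [ 0.6432 -0.2023  0.2197] F [-0.1  0.2  0.6] j [-0.42  0.51  0.27  1.31 -0.   -0.48] rot [ 0.4 -1.4 -0.5] dist 111.0
1 0 22 -2 0.1 -0.3 -0.1; 1 0 22 -2 0.1 -0.3 -0.1; 1 0 22 -2 0.1 -0.3 -0.1; 1 0 22 -2 0.1 -0.3 -0.1; 1 0 22 -2 0.1 -0.3 -0.1
```

View pics/w5.png

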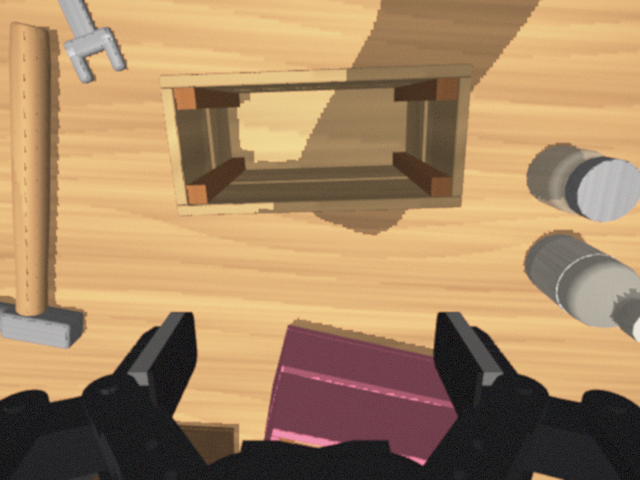

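Run:
```python
from h import *
d=np.load('pics/w5.npy')
for p in[(195,208),(315,206),(450,201),(195,80),(440,72),(290,326),(300,445)]:print(p,w('wrist',d,*p).round(4))
```

```text
(195, 208) [ 0.6198 -0.2698  0.13  ]
(315, 206) [ 0.6155 -0.2065  0.1305]
(450, 201) [ 0.6096 -0.1362  0.1299]
(195, 80) [ 0.5564 -0.2667  0.1309]
(440, 72) [ 0.5476 -0.1504  0.1307]
(290, 326) [ 0.7626 -0.2244  0.002 ]
(300, 445) [ 0.6332 -0.2074  0.2713]
```

Request:
{"name": "drive_tool", "arguments": {
  "plan": "1 0 23 -2 0 -1.4 0; 1 0 23 -1 0 0 0; 1 0 23 0 0 0 0; 1 0 23 0 0 0 0; 1 0 19 0 0 0 0; 1 0 0 9 0 0 0; 1 0 0 8 0 0 0"
}}

```text
clock: 8.22
tcp_pos: [0.6321, -0.2092, 0.1081]
orientation: [0.473, -0.485, -0.52, 0.52]
wrist_force: [0.3, -0.5, 0.1]
finger_gap: 0.0855
```

Run:
```python
from h import *
plan([.621,-.204,.109],4.5,1,5)
```

```text
t 8.22 tcp [ 0.6321 -0.2092  0.1081] F [ 0.3 -0.5  0.1] j [-0.44  0.55  0.04  1.05 -0.01 -0.52] rot [ 0.6  0.2 -0.7] dist 12.0
1 1 -0 2 0.1 0.0 -0.1; 1 1 -0 2 0.1 0.0 -0.1; 1 1 -0 2 0.1 0.0 -0.1; 1 1 -0 2 0.1 0.0 -0.1; 1 1 -0 2 0.1 0.0 -0.1
```

Request:
{"name": "drive_tool", "arguments": {
  "plan": "1 4 0 5 0 0 0; 1 0 0 6 0 0 0; 1 0 -4 9 0 0 0; 1 0 -5 9 0 0 0; 1 0 -4 10 0 0 0; 1 0 -3 10 0 0 0; 1 0 -2 10 0 0 0; 1 0 -2 10 0 0 0"
}}

```text
clock: 9.22
tcp_pos: [0.5588, -0.2114, 0.132]
orientation: [-0.471, 0.487, 0.521, -0.52]
wrist_force: [0.1, -0.6, 0.8]
finger_gap: 0.0856
```

Run:
```python
from h import *
plan([.621,-.204,.109],4.5,1,5,pr=False)
snap('side','s6')
```

```text
t 9.22 tcp [ 0.5588 -0.2114  0.132 ] F [ 0.1 -0.6  0.8] j [-0.49  0.4  -0.13  1.02 -0.   -0.58] rot [ 0.9  0.2 -0.9] dist 67.0
```

View pics/s6.png

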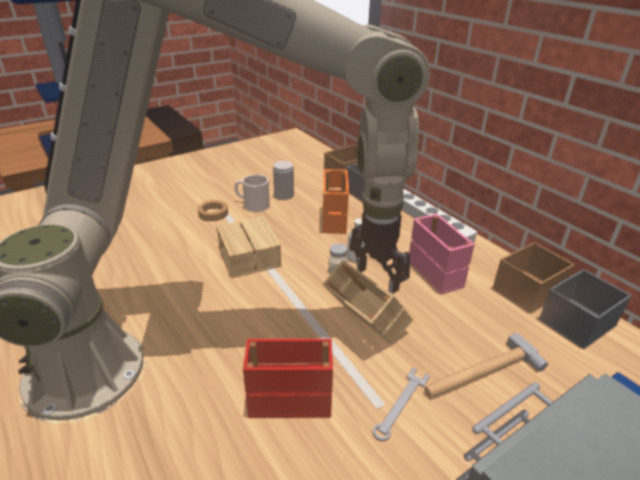

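The right crate is tilted about 30° and the left one is lying down with its mouth towards the robot. I'll push the right one on the same way.

Request:
{"name": "drive_tool", "arguments": {
  "plan": "1 0 -1 10 0 0 0; 1 0 0 10 0 0 0; 1 0 -4 0 0 0 0; 1 0 -12 -6 0 0 0; 1 0 -15 -12 0 0 0; 1 0 -20 -25 0 0 0; 1 0 -25 -35 0 0 0; 1 0 -20 -35 0 0 0"
}}

```text
clock: 10.28
tcp_pos: [0.6503, -0.2023, 0.2362]
orientation: [-0.472, 0.487, 0.52, -0.519]
wrist_force: [0.8, -0.2, 0.8]
finger_gap: 0.0856
```

Run:
```python
from h import *
plan([.621,-.204,.109],4.5,1,5,pr=False)
snap('top','t7');snap('wrist','w7')
```

```text
t 10.28 tcp [ 0.6503 -0.2023  0.2362] F [ 0.8 -0.2  0.8] j [-0.42  0.52  0.31  1.34 -0.01 -0.5 ] rot [ 0.9  0.1 -0.9] dist 130.0
```

View pics/t7.png

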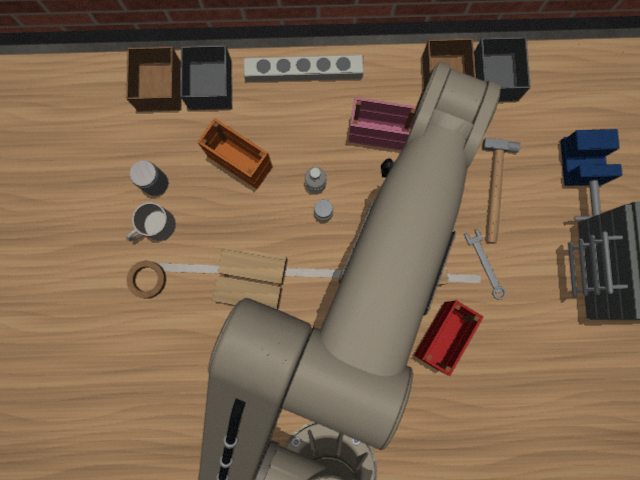

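View pics/w7.png

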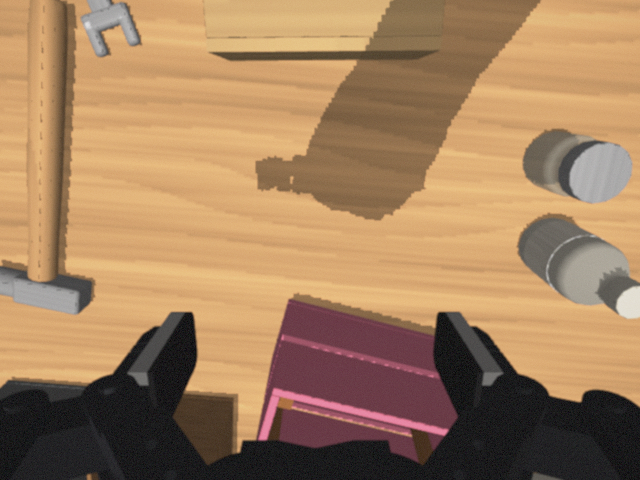

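Run:
```python
from h import *
im=cv2.imread('pics/t7.png');cv2.imwrite('pics/c7.png',cv2.resize(im[235:320,150:300],None,fx=5,fy=5,interpolation=cv2.INTER_CUBIC))
for p in[(221,250),(287,257),(214,301),(279,308)]:print(pl('top',*p,.07).round(3))
```

```text
[0.515 0.23  0.07 ]
[0.495 0.077 0.07 ]
[0.398 0.247 0.07 ]
[0.377 0.097 0.07 ]
```

View pics/c7.png

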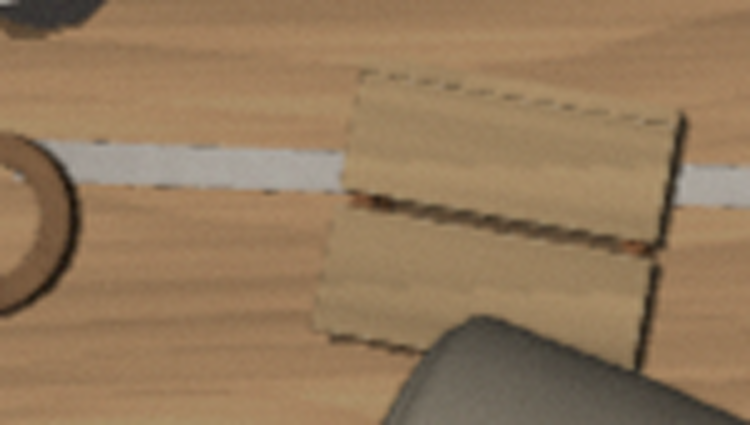

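Run:
```python
from h import *
for p in[(222.4,249),(287.4,258.4)]:print(pl('top',*p,.07).round(4))
# w4 line fit: cam pose at w4 lost (cal now differs) -> use top depth ; line positions
for p in[(165,268),(215,270),(290,272),(335,273.5)]:print('line',pl('top',*p,0).round(4))
plan([.552,.143,.20],-10,1,9)
```

```text
[0.5177 0.2271 0.07  ]
[0.4913 0.0757 0.07  ]
line [0.4833 0.3792 0.    ]
line [0.4749 0.2572 0.    ]
line [0.4647 0.0742 0.    ]
line [ 0.4578 -0.0355  0.    ]
t 10.38 tcp [ 0.6532 -0.2024  0.2371] F [ 0.6 -0.5  0.5] j [-0.42  0.52  0.31  1.34 -0.01 -0.5 ] rot [ 1.3 14.7 -0.8] dist 362.0
1 39 3 8 0.1 1.6 -0.1; 1 39 3 9 0.1 1.6 -0.1; 1 39 3 10 0.1 1.6 -0.1; 1 38 4 11 0.1 1.6 -0.1; 1 38 4 13 0.1 1.6 -0.1; 1 38 4 14 0.1 1.6 -0.1; 1 37 4 15 0.1 1.6 -0.1; 1 37 4 16 0.1 1.6 -0.1
```

Request:
{"name": "drive_tool", "arguments": {
  "plan": "1 39 2 8 0 1.8 0; 1 39 2 9 0 1.8 0; 1 39 2 10 0 1.8 0; 1 38 2 11 0 1.8 0; 1 38 2 13 0 1.8 0; 1 38 2 14 0 1.8 0; 1 37 2 15 0 1.8 0; 1 37 2 16 0 1.8 0"
}}

```text
clock: 11.38
tcp_pos: [0.5648, 0.1123, 0.2138]
orientation: [-0.534, 0.553, 0.455, -0.45]
wrist_force: [-0.5, 0.1, 0.1]
finger_gap: 0.0855
```

Run:
```python
from h import *
plan([.555,.1425,.18],-10,1,3)
```

```text
t 11.38 tcp [0.5648 0.1123 0.2138] F [-0.5  0.1  0.1] j [ 0.07  0.31 -0.05  1.18 -0.02  0.25] rot [ 1.4 -0.4 -0.7] dist 46.0
1 9 11 5 0.5 -0.1 -0.2; 1 9 11 5 0.5 -0.1 -0.2; 1 9 11 5 0.5 -0.1 -0.2
```

Request:
{"name": "drive_tool", "arguments": {
  "plan": "1 10 6 4 0.6 0 -0.3; 1 9 12 4 0.6 0 -0.3; 1 6 12 1 0.2 0 0; 1 0 0 0 0 0 0"
}}

```text
clock: 11.88
tcp_pos: [0.5595, 0.14, 0.181]
orientation: [0.543, -0.543, -0.452, 0.454]
wrist_force: [0.2, 0.4, -0.1]
finger_gap: 0.0853
```

Run:
```python
from h import *
plan([.547,.144,.045],-10,1,6)
snap('wrist','w8')
```

```text
t 11.88 tcp [0.5595 0.14   0.181 ] F [ 0.2  0.4 -0.1] j [ 0.11  0.35 -0.08  1.14 -0.    0.29] rot [-0.1 -0.3 -0.1] dist 137.0
1 0 23 2 -0.0 -0.0 -0.0; 1 0 23 2 -0.0 -0.0 -0.0; 1 0 23 2 -0.0 -0.0 -0.0; 1 0 23 2 -0.0 -0.0 -0.0; 1 0 23 2 -0.0 -0.0 -0.0; 1 0 23 2 -0.0 -0.0 -0.0
```

View pics/w8.png

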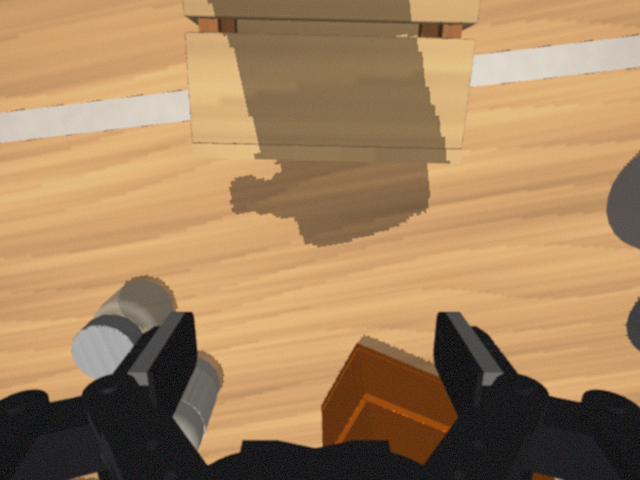

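Run:
```python
from h import *
d=np.load('pics/w8.npy')
for p in[(196,146),(325,152),(455,157),(196,152),(325,158),(450,162)]:print(p,w('wrist',d,*p).round(4))
```

```text
(196, 146) [0.4915 0.0855 0.07  ]
(325, 152) [0.5074 0.1556 0.0717]
(455, 157) [0.5229 0.2262 0.0721]
(196, 152) [0.4946 0.0851 0.0717]
(325, 158) [0.5107 0.1551 0.0709]
(450, 162) [0.5253 0.2236 0.071 ]
```

Request:
{"name": "drive_tool", "arguments": {
  "plan": "1 3 23 0 0 2.2 0; 1 3 23 0 0 0 0; 1 0 23 0 0 0 0; 1 0 23 0 0 0 0; 1 0 23 0 0 0 0; 1 0 18 0 0 0 0; 1 0 0 9 0 0 0; 1 0 0 9 0 0 0"
}}

```text
clock: 12.92
tcp_pos: [0.5487, 0.1436, 0.0479]
orientation: [-0.552, 0.556, 0.441, -0.438]
wrist_force: [0.6, 0.3, 0.3]
finger_gap: 0.0858
```

Run:
```python
from h import *
plan([.516,.155,.045],-12.3,1,6)
```

```text
t 12.93 tcp [0.5487 0.1436 0.0479] F [0.6 0.3 0.3] j [ 0.12  0.44 -0.3   0.82 -0.    0.34] rot [ 0.4 -0.8 -0. ] dist 35.0
1 1 0 6 0.1 -0.1 -0.0; 1 1 0 6 0.1 -0.1 -0.0; 1 1 0 6 0.1 -0.1 -0.0; 1 1 0 6 0.1 -0.1 -0.0; 1 1 0 6 0.1 -0.1 -0.0; 1 1 0 6 0.1 -0.1 -0.0
```

Request:
{"name": "drive_tool", "arguments": {
  "plan": "1 1 1 9 0 0 0; 1 1 0 9 0 0 0; 1 1 0 8 0 0 0; 1 0 0 8 0 0 0; 1 0 0 8 0 0 0; 1 0 0 8 0 0 0; 1 0 0 8 0 0 0; 1 0 0 8 0 0 0"
}}

```text
clock: 13.92
tcp_pos: [0.4835, 0.163, 0.0494]
orientation: [-0.55, 0.557, 0.443, -0.436]
wrist_force: [2.0, 0.3, -0.5]
finger_gap: 0.0854
```

Run:
```python
from h import *
plan([.446,.167,.045],-12.3,1,6)
snap('side','s9');snap('top','t9')
im=cv2.imread('pics/t9.png');cv2.imwrite('pics/c9.png',cv2.resize(im[200:360,120:340],None,fx=3.5,fy=3.5,interpolation=cv2.INTER_CUBIC))
```

```text
t 13.93 tcp [0.4835 0.163  0.0494] F [ 2.   0.3 -0.5] j [ 0.17  0.34 -0.46  0.76 -0.    0.4 ] rot [ 0.8 -0.8  0.1] dist 38.0
1 -1 1 6 0.1 -0.1 0.0; 1 -1 1 6 0.1 -0.1 0.0; 1 -1 1 6 0.1 -0.1 0.0; 1 -1 1 6 0.1 -0.1 0.0; 1 -1 1 6 0.1 -0.1 0.0; 1 -1 1 6 0.1 -0.1 0.0
```

View pics/s9.png

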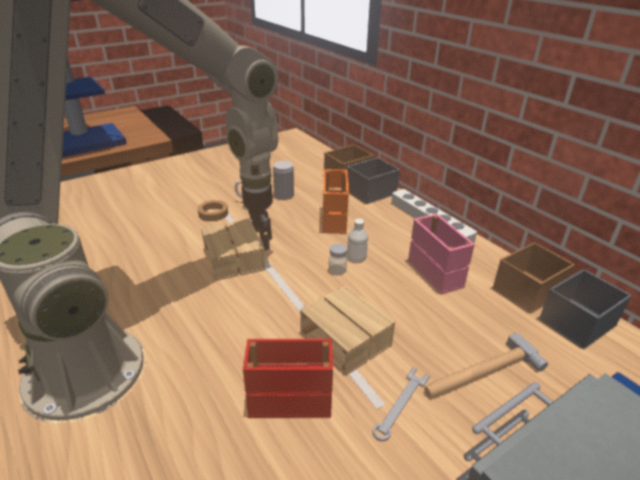

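View pics/c9.png

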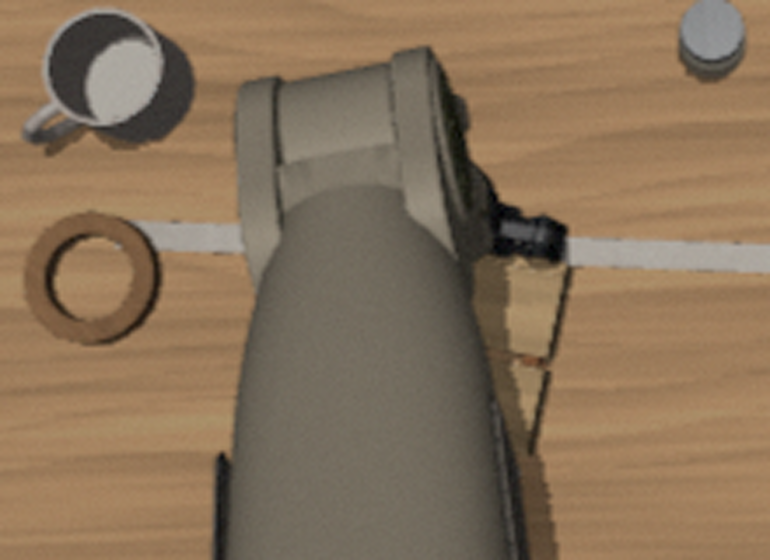

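Request:
{"name": "drive_tool", "arguments": {
  "plan": "1 0 1 9 0 0 0; 1 0 1 9 0 0 0; 1 0 0 8 0 0 0; 1 0 0 8 0 0 0; 1 0 0 6 0 0 0; 1 0 0 4 0 0 0; 1 0 0 0 0 0 0"
}}

```text
clock: 14.9
tcp_pos: [0.4436, 0.1736, 0.0493]
orientation: [-0.548, 0.56, 0.446, -0.433]
wrist_force: [1.6, -0.3, 0.7]
finger_gap: 0.0855
```

Run:
```python
from h import *
plan([.446,.167,.045],-12.3,1,6)
```

```text
t 14.9 tcp [0.4436 0.1736 0.0493] F [ 1.6 -0.3  0.7] j [ 0.21  0.28 -0.55  0.72 -0.01  0.44] rot [ 1.4 -0.8  0.2] dist 8.0
1 -1 1 -1 0.2 -0.1 0.0; 1 -1 1 -1 0.2 -0.1 0.0; 1 -1 1 -1 0.2 -0.1 0.0; 1 -1 1 -1 0.2 -0.1 0.0; 1 -1 1 -1 0.2 -0.1 0.0; 1 -1 1 -1 0.2 -0.1 0.0
```

Now I'll back off, lift and look.

Request:
{"name": "drive_tool", "arguments": {
  "plan": "1 0 0 -10 0 0 0; 1 0 -5 -20 0 0 0; 1 0 -25 -25 0 0 0; 1 0 -30 -30 0 0 0; 1 0 -30 -30 0 0 0; 1 0 -30 -30 0 0 0; 1 0 -20 0 0 0 0; 1 0 0 0 0 0 0"
}}

```text
clock: 15.9
tcp_pos: [0.5815, 0.1383, 0.1885]
orientation: [-0.553, 0.555, 0.44, -0.439]
wrist_force: [-0.4, -0.4, -0.4]
finger_gap: 0.0854
```

Run:
```python
from h import *
plan([.446,.167,.045],-12.3,1,6,pr=False)
im,d=snap('wrist','w10')
np.savez('pics/w10c.npz',**{k:np.array(v) for k,v in cams.calibration('wrist').items()})
```

```text
t 15.9 tcp [0.5815 0.1383 0.1885] F [-0.4 -0.4 -0.4] j [ 0.1   0.38 -0.02  1.17 -0.    0.33] rot [ 0.2 -0.8 -0.1] dist 199.0
```

View pics/w10.png

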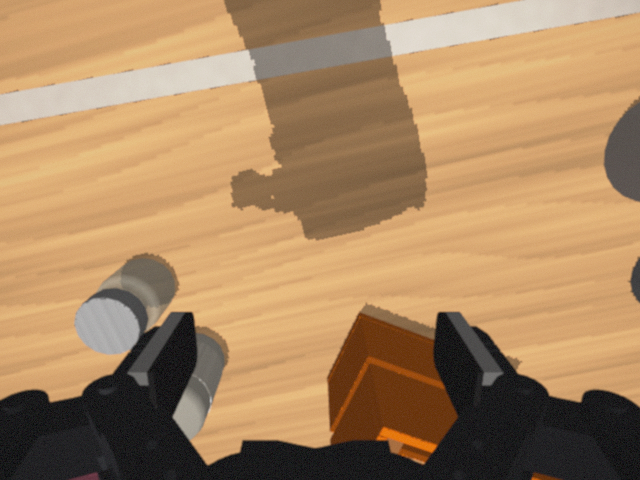

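The wrist view shows the whole line clear of the crate. I'll swing the arm aside for a final look from above.

Request:
{"name": "drive_tool", "arguments": {
  "plan": "1 0 -20 0 0 0 0; 1 40 -15 -5 0 0 0; 1 50 -10 0 0 0 0; 1 50 -10 10 0 0 0; 1 50 -5 20 0 0 0; 1 50 0 30 0 0 0; 1 45 0 35 0 0 0; 1 45 0 40 0 0 0"
}}

```text
clock: 16.95
tcp_pos: [0.5245, 0.4934, 0.2308]
orientation: [0.558, -0.553, -0.428, 0.446]
wrist_force: [-0.0, 0.0, -0.3]
finger_gap: 0.0853
```

Request:
{"name": "drive_tool", "arguments": {
  "plan": "1 45 0 45 0 0 0; 1 40 0 50 0 0 0; 1 30 0 50 0 0 0; 1 0 0 0 0 0 0"
}}

```text
clock: 17.45
tcp_pos: [0.4036, 0.6404, 0.2211]
orientation: [0.556, -0.552, -0.425, 0.454]
wrist_force: [0.2, -1.2, -0.2]
finger_gap: 0.0856
```

Run:
```python
from h import *
plan([.446,.167,.045],-12.3,1,6,pr=False)
snap('top','t11')
im=cv2.imread('pics/t11.png');cv2.imwrite('pics/c11.png',cv2.resize(im[220:350,180:300],None,fx=4.5,fy=4.5,interpolation=cv2.INTER_CUBIC))
```

```text
t 17.45 tcp [0.4036 0.6404 0.2211] F [ 0.2 -1.2 -0.2] j [0.9  0.76 0.69 1.55 0.01 1.13] rot [-1.7 -0.9 -1.6] dist 507.0
```

View pics/t11.png

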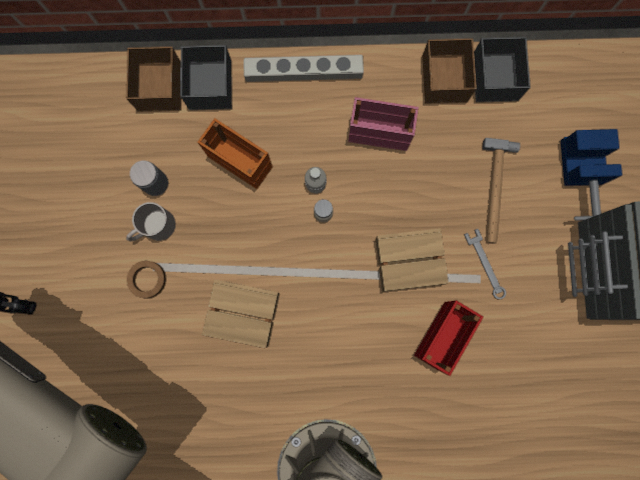

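View pics/c11.png

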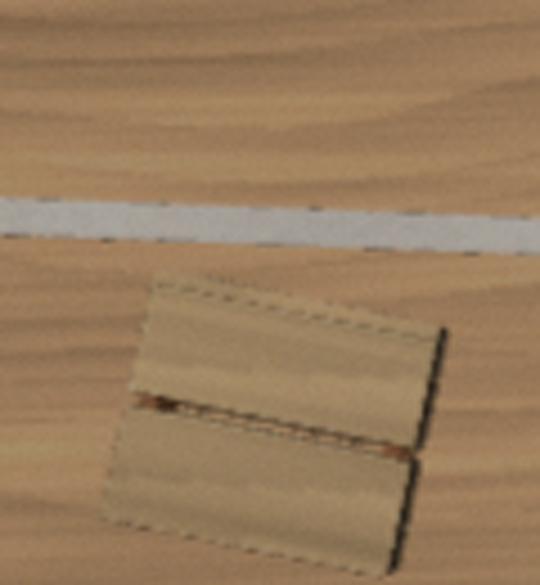

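Run:
```python
from h import *
for p in[(152,282),(447,330),(100,518),(392,575)]:
    P=pl('top',180+p[0]/4.5,220+p[1]/4.5,.07); lx=np.interp(P[1],[-.389,.391],[.434,.484]);print(P.round(3),'past line mm',round((lx-P[0])*1e3,1))
a=cv2.imread('pics/t0.png').astype(int);b=cv2.imread('pics/t11.png').astype(int)
d=np.abs(a-b).max(2)
for n,(u,v) in dict(jar=(323,210),glue=(315,178),mug=(148,222),can=(147,178),wrench=(485,265),hammer=(497,190),tape=(146,279),orange=(235,153),pink=(383,125),red=(448,338)).items(): print(n,d[v-25:v+25,u-20:u+20].mean().round(2))
d=np.load('pics/t11.npy');print(w('top',d,240,297),w('top',d,410,245))
print(job.hand_in())
```

```text
[0.44  0.247 0.07 ] past line mm 35.0
[0.411 0.096 0.07 ] past line mm 54.4
[0.321 0.274 0.07 ] past line mm 155.8
[0.288 0.126 0.07 ] past line mm 179.1
jar 2.36
glue 2.43
mug 2.59
can 2.61
wrench 2.34
hammer 2.4
tape 2.57
orange 3.4
pink 3.26
red 4.26
[0.40495627 0.18698392 0.06986239] [ 0.51481498 -0.21220841  0.06650711]
the job is handed in; nothing more can be done
None
```

I tipped both crates towards the robot with the open fingertips. The wrist camera showed the stamp, a ring with a bar, on the underside of the left crate. With both crates down, I pushed the left one, still on its side, past the dispatch line. I then moved the arm clear and handed the job in at about 17.5 s.

- **Stamped crate:** in the last top picture its underside edge is 35 to 54 mm past the line's centre and its mouth 156 to 179 mm past. It is about 70 mm high there, so it is still on its side.
- **Other crate:** it lies where it fell. I did not get a view of its underside, so I identified the stamped crate only by seeing the stamp on the left one.
- **Everything else:** comparing top pictures from before and after shows no movement of the bystanders or the look-alike crates. The forces I read stayed under 5 N.
- **Disagreement:** the top picture first gave the fallen left crate a yaw of about -10°, while the closer wrist view gave about -12°. I used the wrist value for the push.

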